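Load the drying tray into the tunnel dryer

TASK

Draw the long steel tray, the one with an upright tab at its tail, out from under the white shelf, set it down on the dryer's loading plate with its nose at the mouth, and let go. Then take it again by the tab and slide it gently in under the hood, nose first, until it is fully home against the stop, and slide the gate fully across behind it. Leave the short tray and the glassware, bottle and jar as they are.

Things in the scene. Friction and masses are not known exactly. Their poses are not given: they have to be found in the camera images.
- tray: the long tray: open steel boat 180 mm long (x), 50 wide (y), walls 24 tall and 4 thick, about 0.3 kg. Origin: centre of its underside; +x to the blunt-pointed nose (30 mm wide in front, corners cut back 12 mm). An upright tab stands at its tail. At the start it lies on the bench with its tail under the shelf
- tray_nose (a point): middle of the tray's front face, 90 mm ahead of its origin and 12 mm above the underside
- tray_tab (a point): middle of the free part of the solid upright tab, 84 mm behind the tray's origin and 48 mm above the underside. The tab is 12 mm thick along x (tray x -90 to -78), 30 mm wide in y, its top 62 mm above the underside; above the 24 mm walls it is free on all sides
- short_tray: a like tray only 100 mm long and without a tab, lying beside the long one with its tail under the shelf; leave it. Origin at the centre of its underside, +x to its nose
- shelf: white riser shelf fixed on the bench, 340 mm wide (y), 160 deep, 80 tall; the board's underside is 68 mm above the bench. Origin on the bench under the middle of the open front edge, +x points out of the front; the board spans x -160 to 0. Two trays lie side by side 140 mm apart, noses to +x
- dryer: white low tunnel dryer fixed on the bench. Origin on the bench under the middle of the mouth, +x into the tunnel. Hood 180 mm long (x 0 to 180), 160 wide, top 82 mm above the bench. Its 12 mm thick aluminium base plate carries the tray; in front of the mouth it is the loading plate: x -115 to 0, y -90 to 90; a tongue x -165 to -115, y -40 to 40; and a wing x -115 to -40 out to y -180
- mouth (a point): middle of the tunnel's floor at the mouth, 12 mm above the dryer's origin. The tunnel, x 0 to 130 mm, is 57 wide with a 34 mm gap over the floor: too low for the tab. Flared steel guides (18 mm tall, x -23 to 0) open to about 85 mm before it. With the tray home its tail end is at dryer x -50 and the tab stands outside the hood
- stop: dark steel stop block closing the tunnel's inner end; origin at the middle of the lower edge of the face that the nose meets, 130 mm inside the mouth, 12 mm above the bench; do not press the tray on it with more than 40 N
- gate (a joint): the gate, a dark block sliding on the loading plate along the dryer's +y: 0 m at its outer end, 0.13 at its stop, in the middle of the tray's lane. Block: dryer x -95 to -54 mm, 44 mm long in y, top 30 mm above the bench; friction 1.5 N. It passes only if the tray is within 4 mm of home. An end block 18 mm tall stands at x -95 to -65, y 27 to 41
- gate_knob (a point): point on the gate's upright round knob, 16 mm diameter, rising from 30 to 75 mm above the bench; the point is on its axis, 58 mm above the bench
- amber_bottle: amber bottle 56 mm diameter, 120 mm tall, standing on the shelf; origin at the centre of its underside
- flask: conical glass flask 82 mm diameter, 120 mm tall; origin at the centre of its underside
- beaker: glass beaker 68 mm diameter, 90 mm tall; origin at the centre of its underside
- jar: white jar 60 mm diameter, 75 mm tall; origin at the centre of its underside
There are look-alikes about, which are no part of the job. Leave any red or turquoise look-alike of the tray alone.

How it is judged (in metres and radians):
On the way, in this order (a step that is already met when the one before it is completed fails the run):
1. the tray rests on the loading plate with its nose at the mouth, let go (x of tray_nose in the frame of dryer between -0.035 and 0.1 m and y of tray_nose in the frame of dryer between -0.03 and 0.03 m and z of tray in the frame of dryer between 0.009 and 0.016 m and angle between tray's own z axis and vertical below 0.06 rad and contact force between the fingers and tray below 0.2 N), for 0.15 s.
2. the fingers, taking it at the tab, move the tray into the tunnel (distance between the grasp point and tray_tab below 0.05 m and contact force between the fingers and tray above 0.5 N and x of tray_nose in the frame of dryer between 0.02 and 0.125 m), for 0.05 s.
3. the tray is fully home in the tunnel (z of tray in the frame of dryer between 0.009 and 0.016 m and angle between tray's own z axis and vertical below 0.06 rad and x of tray_nose in the frame of dryer above 0.125 m and y of tray_nose in the frame of dryer between -0.007 and 0.007 m and angle between the x axis of tray and the x axis of dryer, either way round below 0.08 rad), for 0.1 s.
At the end, for the whole second after the job is handed in: The tray lies flat on the dryer's plate, nose first in the tunnel with its nose within 5 mm of the stop, in line with the lane (7 mm, 0.08 rad), released and at rest, and the gate is at its stop behind it (joint above 0.126 m) (all of step 3 and value of joint gate above 0.126 m and linear speed of tray below 0.01 m/s and velocity of joint gate below 0.01 m/s); the robot touches nothing.
It fails at once if the tray is rammed onto the stop (over 40 N) (contact force between tray and stop above 40 N).
It fails at once if a bystander is moved by more than 25 mm (distance of any of short_tray, amber_bottle, flask, beaker, jar from where it was at the start of the episode above 0.025 m).
It fails at once if glassware, bottle or jar is tipped (angle between any of amber_bottle, flask, beaker, jar's own z axis and vertical above 0.4 rad).
It also fails if it takes over 64 s, if anything falls off the work surface, if the arm or the gripper's body presses on something with over 40 N, if the wrist force passes 120 N, or if a joint passes its speed limit or range.

ROBOT

A 7-joint arm with a two-finger parallel gripper is mounted at the origin on the work surface. World frame = base frame: x ahead of the robot, y to its left, z up, the work surface at z = 0. Lengths are in mm, angles in rad, forces in N, time in s.
With the tool pointing down it reaches from about 425 to 875 mm from the base axis. Payload 8.4 kg.
Tool frame: the origin (TCP) lies between the finger pads; the fingertips stand 8 mm ahead of it and the grasp point (between the pads) lies 11 mm behind it (manip.tcp_to_tips is the z of the fingertips in the tool frame, in mm); z points along the fingers, y is the line along which they close (so a half turn about z gives the same grasp; the last joint's range is limited). The gripper opens to 87 mm and grips with 3 to 60 N. Pads are 19 mm wide; open, the fingers measure 117 mm over their backs; the gripper's body (75 mm by 190 mm) begins 51 mm behind the grasp point.
Start: joints at [1.135, 0.333, 0.04, 1.465, -0.013, 1.343, -0.059], TCP at [214.781, -613.46, 230.546] pointing down, gripper open.
Joint ranges: [-2.58, 2.58], [-0.38, 2.09], [-1.3, 1.39], [0.25, 2.4], [-1.5, 4.64], [0.08, 2.09], [-2.65, 2.65]. Speed limits (rad/s): [2.22, 2.22, 2.79, 2.79, 3.14, 3.14, 3.14].

INTERFACE

Orientations are given as a unit quaternion [x, y, z, w].
In Python, from workcell import telemetry, vision, job, manip gives the robot as it stands.
- The arm moves only by the tool carry_out, never from a script. Its argument "deltas" is a list that holds one entry, the list of rows, each a list of 5 numbers: the closure, from 0 (fully open) to 1 (shut), then the shift along the tool's x, y, z in m, then the turn about the tool's z in degrees. In form: [[[hand, x, y, z, yaw], ...]]. A call has 1 to 12 rows; each row is the pose to reach, as a shift and turn from the pose commanded when the call began, along the tool's axes at that moment; what a row does not reach only later rows make up. A row lasts 1/8 s, in which the tool goes at most 62.5 mm and 10.7 degrees, less where a joint would pass 70% of its speed; a pose out of reach is approached as far as the arm can. A call with a gripper value outside its range is refused whole. The fingers move at their own pace and stop on an object; "squeeze" is the grip in N (left out, the last holds). Time passes only in rows, so rows that repeat a pose let the fingers close. It gives the time, the measured TCP pose, the force, the opening and the grip force at its end, in the units of the state.
- telemetry.get_obs(): the state, without advancing time (a new reading comes with each control period).
- vision.camera(name): name is "side" or "top" or "wrist"; returns the picture (384x512x3 uint8, red, green, blue); there is no depth.
- vision.calibration(name): a dict with "fx", "fy", "cx", "cy" (pixels), "position" and "rotation" of the camera in the world. Camera axes: x right, y down, z forward; pixel columns grow to the right and rows downward; lengths in mm; the calibration is good to about 2 mm. The wrist camera is an equidistant fisheye: a pixel r from the principal point sees the ray r / f radians off the axis. A picture is of the moment at which its call begins: read the wrist's pose just before it. calibration takes no time and is no camera call; for the wrist camera it gives the pose at the moment of the call.
- job.finish_job(): hands the job in; it is judged then, once.
Trained networks look in the newest picture that a camera, given by its name, has taken for a name from the list of things; names that differ only in an ending like _2 or _b are one class to them, and where a whole thing is asked for, a point or a joint stands for the part that bears it (a point fixed in the world has none). Each returns a list of dicts, best first, with "confidence" (0 to 1); they miss things now and then, are a little off and sometimes report something else, mostly with a low value. They report only what shows in the picture. A call takes as long as a camera call. They do not tell look-alikes from the thing itself.
- vision.search_frame(camera, name): "bbox" ([left, top, right, bottom] in pixels, round what is visible of it).
- vision.cut_out(camera, name): "region" (384x512 bool, what is visible of it) and "bbox" ([left, top, right, bottom] in pixels, round what is visible of it).
The state is a dict: "time": time; "joint_pos": joint angles; "dq": joint speeds; "tau": joint torques, N m; "ee_pos": TCP position; "eef_rot": TCP orientation; "ft_force": force on the tool from outside, world axes, zero at the start; "torque": the same for the moment, N m; "width": finger opening in mm; "grasp_force": force on a finger pad.
Only numpy, scipy, OpenCV 4.12 (cv2) and the standard library are available. Lean on these libraries where they do the work, as an engineer would, in place of code of your own. Each camera call takes 0.05 s, during which the arm holds its last target. There are 200 camera calls.

## Working session

There is one attempt and no reset: what is moved stays moved. The work goes in short steps, Python scripts to look and compute and a tool call to move; the robot and the scene stay as the last step left them, time stands still between calls to the robot, and variables do not carry over. Pictures are saved under pics/ and viewed, at most 10 in all, crops included, and the job is handed in when it is done.

Besides the shell and the picture viewer there is one more tool, called after "Emit:" as a command line: name --argument value ..., lists and objects as JSON in quotes. carry_out: Moves the arm, as the interface text tells. Its arguments: {"type":"object","properties":{"deltas":{"type":"array"},"squeeze":{"type":"number"}},"required":["deltas"]}

```bash
ls; mkdir -p pics; cat > h.py <<'E'
import numpy as np,cv2
from workcell import telemetry,vision,job,manip
from scipy.spatial.transform import Rotation as R
def save(n,im): cv2.imwrite('pics/'+n,cv2.cvtColor(im,cv2.COLOR_RGB2BGR))
def ray(c,u,v,wrist=False):
    x=(u-c['cx'])/c['fx'];y=(v-c['cy'])/c['fy']
    if wrist:
        r=np.hypot(x,y);s=np.sin(r)/r if r>1e-9 else 1;d=np.array([x*s,y*s,np.cos(r)])
    else: d=np.array([x,y,1.])
    d=np.array(c['rotation'])@d;return np.array(c['position'],float),d/np.linalg.norm(d)
def atz(c,u,v,z,w=False):
    p,d=ray(c,u,v,w);return p+d*(z-p[2])/d[2]
def tri(rs):
    A=np.zeros((3,3));b=np.zeros(3)
    for p,d in rs:
        M=np.eye(3)-np.outer(d,d);A+=M;b+=M@p
    x=np.linalg.solve(A,b);return x,[np.linalg.norm((np.eye(3)-np.outer(d,d))@(x-p)) for p,d in rs]
def proj(c,P,w=False):
    q=np.array(c['rotation']).T@(np.array(P,float)-np.array(c['position']))
    if w:
        r=np.hypot(q[0],q[1]);t=np.arctan2(r,q[2]);k=t/r if r>0 else 0;return c['cx']+c['fx']*q[0]*k,c['cy']+c['fy']*q[1]*k
    return c['cx']+c['fx']*q[0]/q[2],c['cy']+c['fy']*q[1]/q[2]
E
python3 - <<'E'
from h import *
print(telemetry.get_obs());print(manip.tcp_to_tips)
for n in ['top','side','wrist']:
    c=vision.calibration(n);print(n,c['fx'],c['cx'],c['cy'],np.round(c['position'],1),np.round(np.array(c['rotation']),3).tolist())
    save(n+'0.png',vision.camera(n))
    if n=='wrist':continue
    for o in ['tray','tray_tab','short_tray','shelf','dryer','mouth','stop','gate','gate_knob','amber_bottle','flask','beaker','jar']:
        print(n,o,[(np.round(d['bbox']).tolist(),round(d['confidence'],2)) for d in vision.search_frame(n,o)][:5])
a=cv2.imread('pics/top0.png');b=cv2.imread('pics/side0.png')
E
```

```text
pics
{'time': 0.0, 'joint_pos': array([ 1.13478533,  0.33391206,  0.03987246,  1.46628815, -0.01341352,
        1.34324467, -0.05848612]), 'dq': array([-1.02094570e-03,  3.00333237e-03,  9.08609081e-06,  7.99298982e-04,
       -2.08705485e-03, -1.76140948e-03,  1.29309301e-03]), 'tau': array([-6.21522868e-04, -6.56357145e+01,  1.33486178e+00, -4.03796589e+01,
       -5.98277897e-02,  4.46774228e-02,  1.61797102e-04]), 'ee_pos': array([ 214.64254192, -613.06524079,  229.65020908]), 'eef_rot': array([ 9.85853414e-01,  1.67607926e-01, -1.79312604e-04, -7.72557678e-04]), 'ft_force': array([-0.48822673,  0.53893517, -0.10355556]), 'torque': array([ 0.03101711, -0.01831034, -0.00870962]), 'grasp_force': 0.0, 'width': 87.10393151150255}
8.0
top 461.1968261340484 262.2529335023454 191.50079327720178 [ 245.9  -23.9 1432.6] [0.721, -0.683, 0.081, -0.082]
top tray [([318.0, 187.0, 355.0, 206.0], 0.96), ([156.0, 268.0, 224.0, 289.0], 0.9), ([272.0, 256.0, 330.0, 303.0], 0.66)]
top tray_tab [([314.0, 191.0, 360.0, 207.0], 0.86), ([160.0, 272.0, 223.0, 290.0], 0.85), ([271.0, 260.0, 327.0, 303.0],
[... 1057 characters left out ...]
([275.0, 140.0, 292.0, 168.0], 0.71)]
side shelf [([214.0, 101.0, 318.0, 151.0], 0.76)]
side dryer [([192.0, 216.0, 287.0, 334.0], 0.75), ([239.0, 136.0, 255.0, 174.0], 0.39)]
side mouth [([189.0, 215.0, 288.0, 334.0], 0.75), ([235.0, 139.0, 253.0, 172.0], 0.16)]
side stop []
side gate [([202.0, 224.0, 222.0, 246.0], 0.62)]
side gate_knob [([205.0, 222.0, 218.0, 247.0], 0.75)]
side amber_bottle [([242.0, 80.0, 264.0, 115.0], 0.59)]
side flask [([170.0, 166.0, 192.0, 203.0], 0.82)]
side beaker [([149.0, 273.0, 180.0, 312.0], 0.62)]
side jar [([317.0, 317.0, 346.0, 350.0], 0.87)]
wrist 297.3186396354542 256.74060086225103 191.83243976775987 [ 281.1 -589.7  385.8] [0.808, -0.574, -0.076, 0.107]
```

```bash
sed -i "s/np.array(c\['rotation'\])/R.from_quat(c['rotation']).as_matrix()/g" h.py
python3 - <<'E'
import cv2
a=cv2.imread('pics/top0.png')[110:310,120:430];b=cv2.imread('pics/side0.png')[70:360,140:360]
cv2.imwrite('pics/tc.png',cv2.resize(a,None,fx=2.5,fy=2.5,interpolation=2));cv2.imwrite('pics/sc.png',cv2.resize(b,None,fx=2,fy=2,interpolation=2))
E
```

```text
(no output)
```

View pics/tc.png

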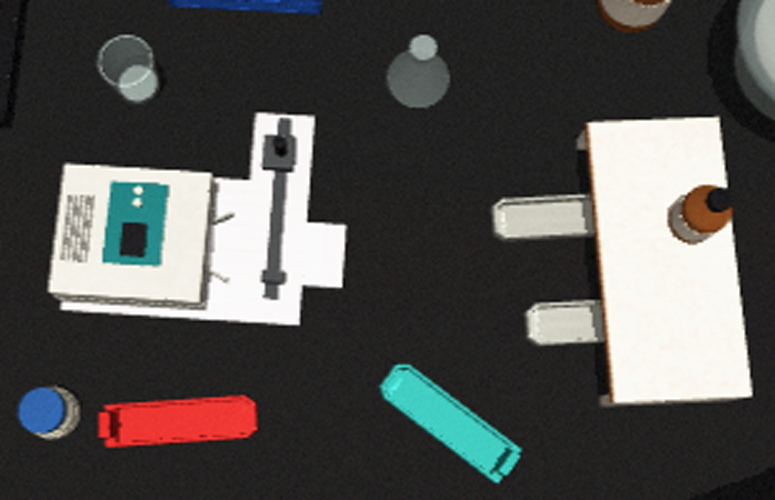

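View pics/sc.png

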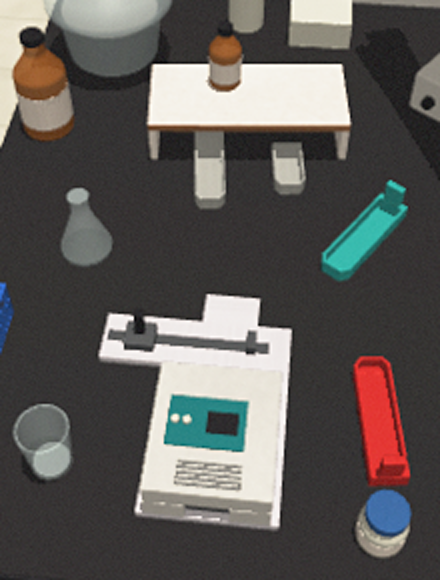

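```bash
python3 - <<'E'
from h import *
c=vision.calibration('top');f=lambda x,y,z:np.round(atz(c,x/2.5+120,y/2.5+110,z)[:2]).tolist()
P=dict(tongueA=(346,224,12),tongueB=(344,288,12),plA=(299,325,12),wingA=(315,115,12),wingB=(255,112,12),hood1=(65,163,82),hood2=(214,172,82),hood3=(205,305,82),hood4=(50,295,82),sh1=(587,123,80),sh2=(719,117,80),sh3=(751,397,80),sh4=(610,404,80),LnoseT=(493,208,24),LnoseB=(495,230,24),LedgeT=(592,195,24),LedgeB=(595,236,24),SnoseT=(527,310,24),SnoseB=(529,338,24),SedgeT=(598,300,24),knob=(281,147,75))
for k,v in P.items():print(k,f(*v))
s=vision.calibration('side')
# knob tri
k1=ray(c,281/2.5+120,147/2.5+110);k2=ray(s,140/2+140,318/2+70);print('knob',tri([k1,k2]))
n1=ray(c,494/2.5+120,219/2.5+110);n2=ray(s,210/2+140,205/2+70);print('nose',tri([n1,n2]))
E
```

```text
tongueA [554.0, -2.0]
tongueB [472.0, -4.0]
plA [423.0, 49.0]
wingA [695.0, 46.0]
wingB [695.0, 124.0]
hood1 [596.0, 341.0]
hood2 [594.0, 160.0]
hood3 [432.0, 158.0]
hood4 [434.0, 341.0]
sh1 [682.0, -291.0]
sh2 [698.0, -453.0]
sh3 [360.0, -484.0]
sh4 [343.0, -320.0]
LnoseT [582.0, -185.0]
LnoseB [554.0, -188.0]
LedgeT [605.0, -309.0]
LedgeB [553.0, -313.0]
SnoseT [455.0, -230.0]
SnoseB [421.0, -233.0]
SedgeT [473.0, -317.0]
knob [632.0, 82.0]
knob (array([637.68472293,  83.71108365,  53.45941862]), [np.float64(0.5020826989915184), np.float64(0.5020826989915358)])
nose (array([ 569.5197537 , -188.61514779,    2.0460385 ]), [np.float64(3.1871332842713227), np.float64(3.1871332842713693)])
```

```bash
cat >> h.py <<'E'
def go(x,y,z,ang):
    "tool deltas to TCP world x,y,z with tool-x at world angle ang (deg)"
    o=telemetry.get_obs();M=R.from_quat(o['eef_rot']).as_matrix();d=M.T@(np.array([x,y,z])-o['ee_pos'])
    a=np.degrees(np.arctan2(M[1,0],M[0,0]));t=-((ang-a+180)%360-180)
    print('d',np.round(d/1000,4).tolist(),'yaw',round(t,2),'| now',np.round(o['ee_pos'],1),'ang',round(a,2),'t',o['time'],'w',round(o['width'],1),'F',np.round(o['ft_force'],1))
E
python3 -c "
from h import *
go(566,-225,250,95)"
```

```text
d [0.4598, -0.2506, -0.0194] yaw -75.71 | now [ 214.8 -613.5  230.6] ang 19.29 t 1.45 w 87.2 F [ 1.  -0.4 -0.8]
```

Emit:
carry_out --deltas '[[[0,0.04,-0.022,-0.02,-7],[0,0.09,-0.05,-0.02,-15],[0,0.14,-0.076,-0.02,-23],[0,0.19,-0.103,-0.02,-31],[0,0.24,-0.131,-0.02,-39],[0,0.29,-0.158,-0.02,-47],[0,0.34,-0.185,-0.02,-55],[0,0.39,-0.212,-0.02,-63],[0,0.43,-0.235,-0.02,-70],[0,0.46,-0.2506,-0.02,-75.7],[0,0.46,-0.2506,-0.02,-75.7],[0,0.46,-0.2506,-0.02,-75.7]]]'

```text
time: 2.95
ee_pos: [565.6, -226.3, 250.4]
eef_rot: [0.676, 0.737, -0.0, -0.0]
ft_force: [0.1, -0.6, -0.5]
width: 87.2
grasp_force: 0.0
```

```bash
python3 - <<'E'
from h import *
go(566,-225,250,95)
c=vision.calibration('wrist');im=vision.camera('wrist');save('w1.png',im);print(c)
for o in ['tray','short_tray','tray_tab','shelf']:
  print(o,[(np.round(d['bbox']).tolist(),round(d['confidence'],2)) for d in vision.search_frame('wrist',o)][:4])
E
```

```text
d [0.0013, 0.0005, 0.0004] yaw -0.12 | now [ 565.6 -226.3  250.4] ang 94.88 t 2.95 w 87.2 F [ 0.1 -0.6 -0.5]
{'fx': 297.3186396354542, 'fy': 297.3186396354542, 'cx': 256.74060086225103, 'cy': 191.83243976775987, 'position': array([ 558.727854  , -155.0288414 ,  405.61019767]), 'rotation': array([0.99036387, 0.04145197, 0.0051577 , 0.13203992])}
tray [([242.0, 136.0, 284.0, 231.0], 0.56)]
short_tray [([371.0, 51.0, 453.0, 106.0], 0.71), ([149.0, 162.0, 193.0, 236.0], 0.57), ([244.0, 134.0, 285.0, 235.0], 0.18)]
tray_tab [([41.0, 37.0, 137.0, 153.0], 0.78), ([245.0, 137.0, 284.0, 233.0], 0.66)]
shelf [([110.0, 216.0, 345.0, 309.0], 0.81)]
```

View pics/w1.png

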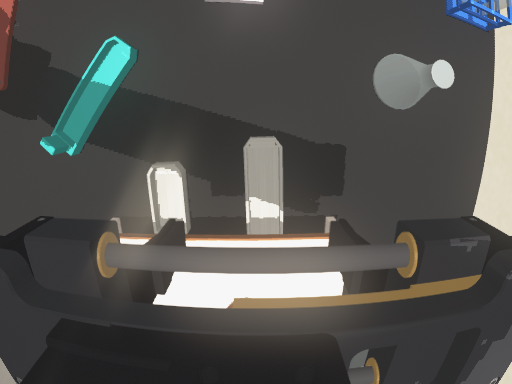

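```bash
python3 - <<'E'
from h import *
c=vision.calibration('wrist')
im=cv2.imread('pics/w1.png')[120:250,130:310]
cv2.imwrite('pics/w1c.png',cv2.resize(im,None,fx=4,fy=4,interpolation=2))
g=cv2.cvtColor(cv2.imread('pics/w1.png'),6).astype(int)
for r in (160,170,180,190,200,210): print(r,g[r,238:292].tolist())
t=vision.calibration('top');n1=ray(t,494/2.5+120,219/2.5+110)
print(tri([n1,ray(c,263,137,True)]))
for u,v in [(263,137),(245,160),(283,160),(245,210),(283,210),(264,235),(168,163),(168,232)]:print(u,v,np.round(atz(c,u,v,24,True),1))
E
```

```text
160 [55, 56, 55, 55, 56, 73, 140, 157, 154, 142, 152, 158, 157, 156, 155, 156, 157, 157, 159, 158, 157, 158, 158, 160, 158, 158, 158, 158, 158, 159, 156, 158, 157, 158, 156, 160, 160, 159, 158, 159, 140, 136, 156, 157, 110, 62, 56, 56, 56, 56, 56, 56, 55, 56]
170 [57, 57, 57, 57, 58, 58, 116, 150, 157, 143, 152, 159, 157, 157, 157, 156, 158, 157, 159, 158, 157, 159, 158, 159, 159, 159, 160, 158, 156, 158, 158, 158, 157, 158, 157, 159, 160, 161, 158, 159, 140, 136, 154, 157, 134, 73, 59, 58, 58, 59, 58, 58, 57, 58]
180 [59, 60, 59, 60, 59, 59, 96, 146, 157, 147, 146, 157, 159, 157, 157, 157, 158, 157, 157, 158, 157, 157, 160, 160, 160, 160, 161, 161, 158, 158, 157, 157, 158, 157, 156, 159, 161, 160, 158, 160, 151, 131, 152, 157, 136, 78, 61, 61, 61, 61, 60, 60, 59, 60]
190 [62, 61, 61, 62, 63, 62, 62, 141, 156, 156, 141, 153, 159, 158, 157, 158, 158, 157, 157, 160, 157, 158, 160, 160, 161, 160, 161, 161, 159, 157, 158, 157, 158, 158, 159, 159, 162, 162, 159, 162, 152, 132, 152, 156, 137, 81, 65, 64, 63, 63, 63, 63, 63, 62]
200 [79, 78, 78, 79, 79, 79, 79, 109, 149, 157, 143, 193, 208, 238, 241, 241, 241, 241, 241, 242, 240, 240, 220, 174, 162, 159, 161, 162, 160, 158, 159, 158, 159, 159, 159, 158, 162, 162, 159, 161, 152, 134, 153, 158, 138, 83, 66, 66, 66, 67, 66, 65, 66, 66]
210 [80, 81, 81, 81, 81, 81, 82, 115, 230, 240, 230, 170, 191, 237, 240, 240, 241, 241, 240, 240, 240, 239, 241, 242, 242, 241, 241, 242, 241, 240, 241, 240, 240, 241, 240, 240, 241, 241, 241, 242, 241, 164, 222, 176, 159, 99, 84, 83, 84, 84, 83, 84, 84, 82]
(array([ 569.12676747, -186.25204181,   18.64406381]), [np.float64(1.0328120900943765), np.float64(1.0328120900943167)])
263 137 [ 569.2 -184.8   24. ]
245 160 [ 548.5 -216.6   24. ]
283 160 [ 597.7 -212.4   24. ]
245 210 [ 553.5 -284.8   24. ]
283 210 [ 604.9 -280.5   24. ]
264 235 [ 582.6 -319.4   24. ]
168 163 [ 445.4 -228.1   24. ]
168 232 [ 445.3 -328.2   24. ]
```

View pics/w1c.png

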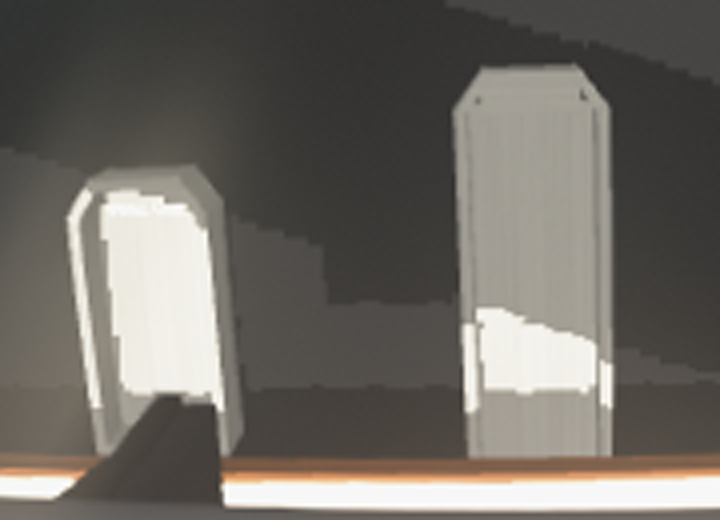

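Emit:
carry_out --deltas '[[[0,-0.0044,0.008,0.06,0],[0,-0.0044,0.008,0.12,0],[0,-0.0044,0.008,0.18,0],[0,-0.0044,0.008,0.22,0],[0,-0.0044,0.008,0.237,0],[0,-0.0044,0.008,0.237,0],[0.9,-0.0044,0.008,0.237,0],[0.9,-0.0044,0.008,0.237,0],[0.9,-0.0044,0.008,0.237,0],[0.9,-0.0044,0.008,0.237,0]]]' --squeeze 25

```text
time: 4.45
ee_pos: [574.7, -228.7, 14.1]
eef_rot: [0.676, 0.737, 0.0, 0.0]
ft_force: [0.1, -0.6, -0.9]
width: 55.0
grasp_force: 0.0
```

Emit:
carry_out --deltas '[[[0.9,0,0,0,0],[0.9,0,0,0,0],[0.9,0,0,0,0],[0.9,0.015,0,0,0],[0.9,0.035,0,0,0],[0.9,0.06,0,0,0],[0.9,0.085,0,0,0],[0.9,0.11,0,0,0],[0.9,0.125,0,0,0],[0.9,0.13,0,0,0],[0.9,0.13,0,0,0]]]'

```text
time: 5.82
ee_pos: [563.3, -98.6, 13.8]
eef_rot: [0.676, 0.737, 0.0, -0.0]
ft_force: [-1.5, 0.4, 6.4]
width: 50.0
grasp_force: 24.9
```

Emit:
carry_out --deltas '[[[0.25,0,0,0,0],[0.25,0,0,0,0],[0.25,-0.015,0,0,0],[0.25,-0.03,0,0,0],[0.25,-0.045,0,0,0],[0.25,-0.045,0,0,0],[0.9,-0.045,0,0,0],[0.9,-0.045,0,0,0],[0.9,-0.045,0,0,0],[0.9,-0.045,0,0,0]]]' --squeeze 35

```text
time: 7.08
ee_pos: [567.3, -143.2, 13.6]
eef_rot: [0.675, 0.738, 0.0, -0.0]
ft_force: [1.2, 1.9, -0.3]
width: 49.9
grasp_force: 34.8
```

```bash
python3 - <<'E'
from h import *
go(513,45,60,90)
im=vision.camera('side');save('s2.png',im);im2=vision.camera('top')
a=im[120:300,180:360];b=im2[130:290,210:400]
save('s2c.png',np.hstack([cv2.resize(a,(400,400)),cv2.resize(b,(400,400))]))
E
```

```text
d [0.1923, -0.0375, -0.0463] yaw 5.04 | now [ 567.3 -143.2   13.6] ang 95.04 t 7.075 w 49.9 F [ 1.2  1.9 -0.3]
```

View pics/s2c.png

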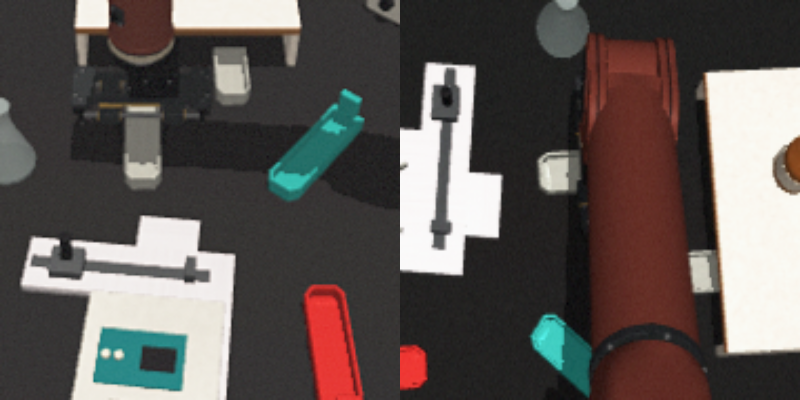

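Emit:
carry_out --deltas '[[[0.9,0,0,-0.015,0],[0.9,0,0,-0.04,0],[0.9,0.015,-0.005,-0.06,1],[0.9,0.045,-0.015,-0.076,2],[0.9,0.075,-0.025,-0.076,3],[0.9,0.105,-0.035,-0.076,4],[0.9,0.12,-0.041,-0.076,5],[0.9,0.1275,-0.0433,-0.076,5],[0.9,0.1275,-0.0433,-0.076,5]]]'

```text
time: 8.3
ee_pos: [512.9, -20.9, 89.9]
eef_rot: [0.707, 0.707, -0.0, 0.0]
ft_force: [0.4, 1.0, -2.9]
width: 49.8
grasp_force: 34.8
```

```bash
python3 - <<'E'
from h import *
go(513,-20,90,90)
c=vision.calibration('wrist');im=vision.camera('wrist');save('w3.png',im);print(c)
big=cv2.resize(im[0:300],None,fx=1.5,fy=1.5,interpolation=2);save('w3b.png',big)
E
```

```text
d [0.0009, 0.0001, -0.0001] yaw 0.03 | now [512.9 -20.9  89.9] ang 90.03 t 8.3 w 49.8 F [ 0.4  1.  -2.9]
{'fx': 297.3186396354542, 'fy': 297.3186396354542, 'cx': 256.74060086225103, 'cy': 191.83243976775987, 'position': array([511.89476757,  50.63649441, 245.22089266]), 'rotation': array([ 9.91242967e-01, -5.39950726e-04,  1.22309739e-04,  1.32049513e-01])}
```

View pics/w3b.png

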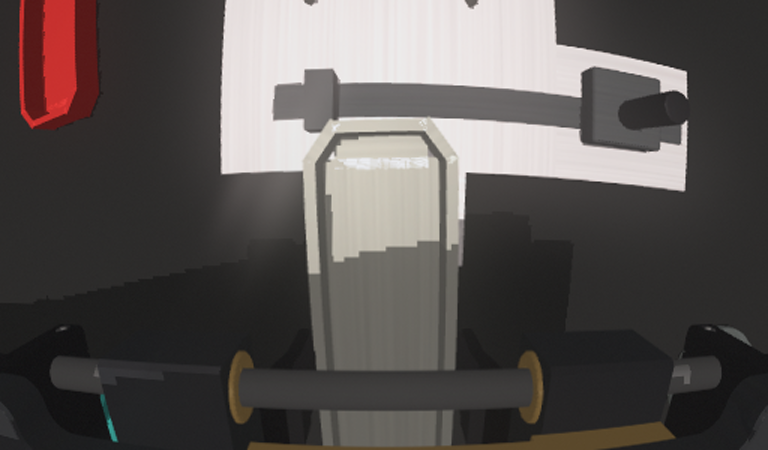

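```bash
python3 - <<'E'
from h import *
c=vision.calibration('wrist');f=lambda u,v,z:np.round(atz(c,(u+.5)/1.5-.5,(v+.5)/1.5-.5,z,True)[:2],1).tolist()
for n,u,v,z in [('plate FL',221,173,12),('left edge',222,90,12),('left edge',223,30,12),('wing F',685,190,12),('wing B',687,72,12),('wing inner',556,45,12),('plate y-90',555,10,12),('guideL',311,4,30),('guideR',471,6,30),('tongue R',465,240,12),('tongue R2',467,185,12),('endL',308,69,30),('endR',337,70,30),('endBR',337,128,30),('gate TL',595,66,30),('gate BL',583,144,30),('gate BR',660,150,30),('knobtop',677,107,75),
 ('nose L',337,119,100.4),('nose R',427,119,100.4),('wallL',304,160,100.4),('wallR',457,158,100.4),('wallL2',310,275,100.4),('wallR2',458,275,100.4),('wallR3',457,350,100.4)]:print(n,f(u,v,z))
t=vision.calibration('top');s=vision.calibration('side')
print('knob tri',tri([ray(c,677/1.5,107/1.5,True),ray(t,281/2.5+120,147/2.5+110)]))
print('wing F tri',tri([ray(c,685/1.5,190/1.5,True),ray(t,315/2.5+120,115/2.5+110)]))
print('plate FL tri',tri([ray(c,221/1.5,173/1.5,True),ray(t,299/2.5+120,325/2.5+110)]))
E
```

```text
plate FL [423.4, 51.5]
left edge [424.5, 97.3]
left edge [424.1, 132.3]
wing F [695.2, 48.5]
wing B [696.1, 122.8]
wing inner [605.2, 123.7]
plate y-90 [605.7, 145.1]
guideL [476.1, 135.4]
guideR [554.3, 134.6]
tongue R [554.7, 13.3]
tongue R2 [555.0, 42.7]
endL [475.2, 100.7]
endR [489.2, 99.5]
endBR [489.2, 70.7]
gate TL [619.9, 109.6]
gate BL [612.5, 67.2]
gate BR [661.4, 69.1]
knobtop [639.7, 85.7]
nose L [496.7, 66.9]
nose R [525.5, 66.8]
wallL [485.9, 53.8]
wallR [535.3, 54.3]
wallL2 [486.7, 15.4]
wallR2 [536.6, 15.3]
wallR3 [537.5, -12.0]
knob tri (array([626.9028912 ,  81.27016311,  92.52708656]), [np.float64(0.6888929699026711), np.float64(0.6888929699027089)])
wing F tri (array([695.46972736,  47.2318458 ,  11.62945317]), [np.float64(1.1484482133360716), np.float64(1.1484482133360587)])
plate FL tri (array([423.25144102,  50.21398372,  11.03196784]), [np.float64(1.104085781954549), np.float64(1.1040857819545358)])
```

Emit:
carry_out --deltas '[[[0.9,0.03,0.001,0.0,0.3],[0.9,0.06,0.0018,0.02,0.6],[0.9,0.0709,0.0018,0.045,0.6],[0.9,0.0709,0.0018,0.058,0.6],[0.9,0.0709,0.0018,0.0637,0.6],[0.9,0.0709,0.0018,0.0637,0.6],[0.25,0.0709,0.0018,0.0637,0.6],[0.25,0.0709,0.0018,0.0637,0.6],[0.25,0.0709,0.0018,0.0637,0.6],[0.25,0.0709,0.0018,0.02,0.6],[0.25,0.0709,0.0018,-0.03,0.6],[0.25,0.0709,0.0018,-0.05,0.6]]]'

```text
time: 9.85
ee_pos: [516.1, 50.5, 142.8]
eef_rot: [0.711, 0.703, 0.002, 0.001]
ft_force: [0.3, 0.2, -1.1]
width: 65.2
grasp_force: 0.0
```

```bash
python3 - <<'E'
from h import *
go(515,-35,57,90)
c=vision.calibration('wrist');im=vision.camera('wrist');save('w4.png',im)
t=vision.camera('top');save('t4.png',t);s=vision.camera('side');save('s4.png',s)
for n in ('wrist','top','side'):
  print(n,[(np.round(d['bbox']).tolist(),round(d['confidence'],2)) for d in vision.search_frame(n,'tray')][:4])
print(c['position'])
a=cv2.resize(im[0:280,80:460],None,fx=1.6,fy=1.6,interpolation=2)[:448];b=cv2.resize(s[190:290,170:240],(0,0),fx=2.4,fy=2.4,interpolation=2)
pad=np.zeros((448,b.shape[1],3),np.uint8);pad[:b.shape[0]]=b
save('w4c.png',np.hstack([a,pad]))
E
```

```text
d [-0.0856, -0.0006, 0.0858] yaw -0.59 | now [516.1  50.5 142.8] ang 89.41 t 9.85 w 65.2 F [ 0.3  0.2 -1.1]
wrist [([21.0, 0.0, 90.0, 156.0], 0.96), ([224.0, 97.0, 284.0, 298.0], 0.94)]
top [([158.0, 267.0, 225.0, 288.0], 0.8), ([279.0, 257.0, 328.0, 299.0], 0.78), ([212.0, 202.0, 272.0, 220.0], 0.42), ([334.0, 232.0, 364.0, 247.0], 0.37)]
side [([243.0, 198.0, 263.0, 254.0], 0.79), ([302.0, 161.0, 342.0, 208.0], 0.56)]
[515.21415007 121.96871859 298.07034509]
```

View pics/w4c.png

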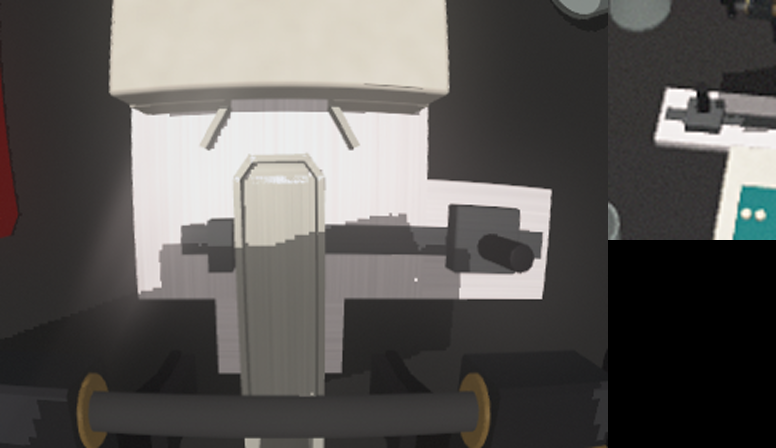

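```bash
python3 - <<'E'
from h import *
c=vision.calibration('wrist');f=lambda u,v,z:np.round(atz(c,(u+.5)/1.6-.5+80,(v+.5)/1.6-.5,z,True)[:2],1).tolist()
for n,u,v,z in [('noseL',247,155,36),('noseR',310,154,36),('wL',235,178,36),('wR',325,178,36),('wL2',240,300,36),('wR2',325,300,36),('wL3',243,380,36),('wR3',324,380,36),('gL',205,149,30),('gR',357,147,30),('tunL',232,100,12),('tunR',328,100,12),('plFL',138,299,12),('tongL',218,373,12),('tongR',342,373,12),('wingF',545,299,12),('wingB',551,189,12),('plateL',132,120,12),('plateR',428,120,12),('knobtop',519,257,75),('knobbot',490,245,30)]:print(n,f(u,v,z))
E
```

```text
noseL [494.4, 136.2]
noseR [528.1, 136.2]
wL [487.8, 123.9]
wR [536.0, 123.2]
wL2 [488.6, 56.2]
wR2 [536.2, 55.6]
wL3 [488.4, 7.4]
wR3 [536.4, 6.8]
gL [470.8, 140.8]
gR [554.4, 140.8]
tunL [484.3, 171.0]
tunR [540.3, 170.2]
plFL [421.2, 51.6]
tongL [470.0, 1.7]
tongR [550.0, 0.8]
wingF [690.6, 48.9]
wingB [688.6, 123.2]
plateL [423.1, 163.0]
plateR [600.8, 160.4]
knobtop [632.4, 87.2]
knobbot [636.0, 86.9]
```

Emit:
carry_out --deltas '[[[0.25,-0.04,0.0003,0,0],[0.25,-0.08,0.0006,0.01,0],[0.25,-0.087,0.0007,0.05,0],[0.25,-0.087,0.0007,0.08,0],[0.25,-0.087,0.0007,0.091,0],[0.25,-0.087,0.0007,0.091,0],[0.9,-0.087,0.0007,0.091,0],[0.9,-0.087,0.0007,0.091,0],[0.9,-0.087,0.0007,0.091,0],[0.9,-0.087,0.0007,0.091,0],[0.9,-0.087,0.0007,0.091,0],[0.9,-0.087,0.0007,0.091,0]]]' --squeeze 10

```text
time: 11.65
ee_pos: [514.7, -36.9, 48.8]
eef_rot: [0.711, 0.703, 0.0, 0.0]
ft_force: [0.7, 0.2, 3.8]
width: 30.2
grasp_force: 10.0
```

Emit:
carry_out --deltas '[[[0.9,0.008,0,0,0],[0.9,0.016,0,0,0],[0.9,0.024,0,0,0],[0.9,0.032,0,0,0],[0.9,0.04,0,0,0],[0.9,0.048,0,0,0],[0.9,0.056,0,0,0],[0.9,0.064,0,0,0],[0.9,0.072,0,0,0],[0.9,0.08,0,0,0]]]'

```text
time: 12.9
ee_pos: [515.6, 42.1, 48.8]
eef_rot: [0.711, 0.703, -0.0, 0.001]
ft_force: [-0.3, -6.0, 4.5]
width: 30.1
grasp_force: 10.0
```

```bash
python3 - <<'E'
from h import *
go(515,100,49,90)
c=vision.calibration('wrist');im=vision.camera('wrist');save('w5.png',im)
save('w5c.png',cv2.resize(im[0:280,100:420],None,fx=2,fy=2,interpolation=2))
E
```

```text
d [0.0578, -0.0012, -0.0002] yaw -0.67 | now [515.6  42.1  48.8] ang 89.33 t 12.9 w 30.1 F [-0.3 -6.   4.5]
```

View pics/w5c.png

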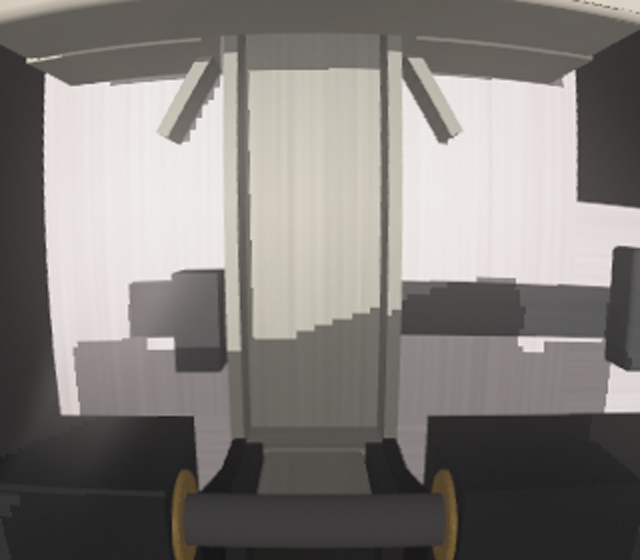

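Emit:
carry_out --deltas '[[[0.9,0.008,0,0,0],[0.9,0.016,0,0,0],[0.9,0.024,0,0,0],[0.9,0.032,0,0,0],[0.9,0.04,0,0,0],[0.9,0.048,0,0,0],[0.9,0.055,0,0,0],[0.9,0.061,0,0,0],[0.9,0.066,0,0,0],[0.9,0.068,0,0,0],[0.9,0.068,0,0,0]]]'

```text
time: 14.32
ee_pos: [516.3, 110.2, 48.8]
eef_rot: [0.711, 0.703, -0.0, 0.001]
ft_force: [-0.8, -5.0, 5.9]
width: 29.7
grasp_force: 10.0
```

Emit:
carry_out --deltas '[[[0.9,0.0015,0,0,0],[0.9,0.003,0,0,0],[0.9,0.0045,0,0,0],[0.9,0.006,0,0,0],[0.9,0.007,0,0,0],[0.9,0.008,0,0,0]]]'

```text
time: 15.08
ee_pos: [516.5, 117.6, 48.9]
eef_rot: [0.711, 0.703, -0.001, 0.001]
ft_force: [0.4, -6.4, 6.3]
width: 30.0
grasp_force: 10.0
```

Emit:
carry_out --deltas '[[[0.9,0.001,0,0,0],[0.9,0.002,0,0,0],[0.9,0.003,0,0,0],[0.9,0.003,0,0,0]]]'

```text
time: 15.58
ee_pos: [516.5, 120.7, 48.8]
eef_rot: [0.711, 0.703, -0.0, 0.001]
ft_force: [-0.8, -5.6, 6.0]
width: 29.7
grasp_force: 10.0
```

Emit:
carry_out --deltas '[[[0.9,0.001,0,0,0],[0.9,0.002,0,0,0],[0.9,0.003,0,0,0],[0.9,0.003,0,0,0]]]'

```text
time: 16.08
ee_pos: [516.5, 121.5, 48.7]
eef_rot: [0.712, 0.702, -0.002, 0.001]
ft_force: [0.0, -12.6, 6.8]
width: 29.6
grasp_force: 10.0
```

Emit:
carry_out --deltas '[[[0.3,0.001,0,0,0],[0.3,0,0,0,0],[0.3,0,0,0,0],[0.3,0,0,-0.03,0],[0.2,0,0,-0.08,0],[0,-0.015,0.05,-0.09,0],[0,-0.025,0.08,-0.09,0],[0,-0.035,0.12,-0.09,0],[0,-0.035,0.12,-0.09,0],[0,-0.035,0.12,-0.09,0]]]'

```text
time: 17.32
ee_pos: [635.1, 89.7, 138.1]
eef_rot: [0.711, 0.704, -0.0, -0.001]
ft_force: [1.2, 0.7, -0.3]
width: 86.9
grasp_force: 0.0
```

```bash
python3 - <<'E'
from h import *
go(640,87,47,89.4)
c=vision.calibration('wrist');im=vision.camera('wrist');save('w6.png',im);print(c['position'])
t=vision.camera('top');s=vision.camera('side')
for n in ('wrist','top','side'):
  print(n,[(o,np.round(d['bbox']).tolist(),round(d['confidence'],2)) for o in('gate_knob','tray_tab') for d in vision.search_frame(n,o)[:2]])
a=cv2.resize(im[60:300,:330],(440,320),interpolation=2);b=cv2.resize(s[205:285,190:280],(360,320),interpolation=2)
save('w6c.png',np.hstack([a,b]))
E
```

```text
d [-0.0027, 0.005, 0.0911] yaw 0.04 | now [635.1  89.7 138.1] ang 89.44 t 17.325 w 86.9 F [ 1.2  0.7 -0.3]
[635.07280592 161.01955668 293.43127367]
wrist [('gate_knob', [240.0, 169.0, 287.0, 218.0], 0.72), ('tray_tab', [2.0, 49.0, 22.0, 188.0], 0.92), ('tray_tab', [96.0, 116.0, 163.0, 176.0], 0.56)]
top [('tray_tab', [160.0, 270.0, 222.0, 291.0], 0.85), ('tray_tab', [301.0, 272.0, 328.0, 304.0], 0.79)]
side [('gate_knob', [206.0, 223.0, 219.0, 247.0], 0.61), ('gate_knob', [190.0, 217.0, 288.0, 334.0], 0.61), ('tray_tab', [314.0, 248.0, 344.0, 315.0], 0.88), ('tray_tab', [300.0, 163.0, 343.0, 210.0], 0.82)]
```

View pics/w6c.png

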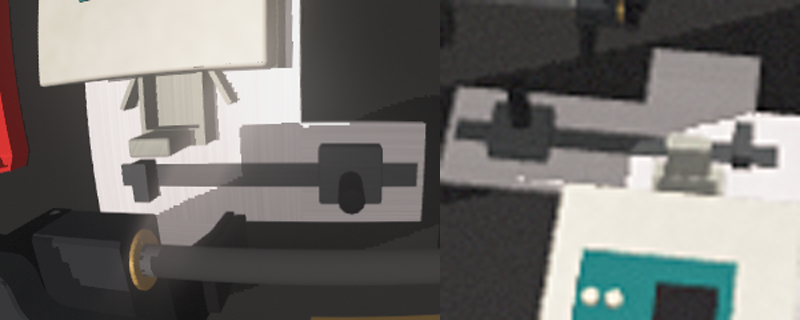

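```bash
python3 - <<'E'
from h import *
c=vision.calibration('wrist');f=lambda u,v,z:np.round(atz(c,(u+.5)*.75-.5,(v+.5)*.75-.5+60,z,True)[:2],1).tolist()
for n,u,v,z in [('knobtop',351,200,75),('knobbase',349,180,30),('tailR',217,144,36),('tab back top',150,156,74),('tabbackL',131,157,74),('tabbackR',170,154,74),('gateTL',319,145,30),('gateTR',381,145,30),('gateBR',381,204,30),('wingB',423,122,12),('wingF',420,221,12),('endTR',158,160,30),('endBR',158,201,30)]:print(n,f(u,v,z))
E
```

```text
knobtop [639.6, 86.5]
knobbase [639.1, 85.9]
tailR [549.1, 114.2]
tab back top [516.3, 115.0]
tabbackL [502.1, 114.7]
tabbackR [530.6, 115.8]
gateTL [619.0, 110.8]
gateTR [661.1, 110.4]
gateBR [661.6, 68.0]
wingB [693.5, 123.8]
wingF [694.2, 47.2]
endTR [499.0, 102.7]
endBR [494.3, 70.9]
```

Emit:
carry_out --deltas '[[[0,-0.0032,0.004,0.04,0],[0,-0.0032,0.004,0.08,0],[0,-0.0032,0.004,0.091,0],[0.95,-0.0032,0.004,0.091,0],[0.95,-0.0032,0.004,0.091,0],[0.95,-0.0032,0.004,0.091,0],[0.95,-0.0032,0.004,0.091,0],[0.95,-0.0032,0.004,0.091,0],[0.95,-0.0032,0.004,0.091,0],[0.95,-0.0032,0.004,0.091,0],[0.95,-0.0032,0.004,0.091,0],[0.95,-0.0032,0.004,0.091,0]]]'

```text
time: 19.27
ee_pos: [639.7, 85.7, 47.5]
eef_rot: [0.711, 0.703, 0.0, -0.0]
ft_force: [0.5, 1.0, 0.3]
width: 15.8
grasp_force: 10.0
```

Emit:
carry_out --deltas '[[[0.95,0,-0.008,0,0],[0.95,0,-0.018,0,0],[0.95,0,-0.03,0,0],[0.95,0,-0.042,0,0],[0.95,0,-0.054,0,0],[0.95,0,-0.066,0,0],[0.95,0,-0.078,0,0],[0.95,0,-0.09,0,0],[0.95,0,-0.102,0,0],[0.95,0,-0.112,0,0],[0.95,0,-0.12,0,0],[0.95,0,-0.122,0,0]]]'

```text
time: 20.78
ee_pos: [517.2, 86.8, 47.5]
eef_rot: [0.711, 0.703, -0.0, -0.0]
ft_force: [1.9, -0.3, -4.6]
width: 15.6
grasp_force: 10.0
```

Emit:
carry_out --deltas '[[[0.95,0,-0.002,0,0],[0.95,0,-0.004,0,0],[0.95,0,-0.006,0,0],[0.95,0,-0.008,0,0],[0.95,0,-0.0095,0,0],[0.95,0,-0.011,0,0],[0.95,0,-0.011,0,0]]]'

```text
time: 21.65
ee_pos: [511.3, 87.0, 48.5]
eef_rot: [0.711, 0.703, 0.004, 0.002]
ft_force: [19.6, -1.1, -18.0]
width: 22.0
grasp_force: 10.0
```

Emit:
carry_out --deltas '[[[0.5,0,0.002,0,0],[0.5,0,0.002,0,0],[0.5,0,0.002,0,0],[0.5,0,0.002,0,0],[0.5,0,0.002,-0.02,0],[0.5,0,0.002,-0.06,0],[0.5,-0.02,0.002,-0.11,0],[0.5,-0.06,0.002,-0.13,0],[0.5,-0.1,0.002,-0.13,0],[0.5,-0.1,0.002,-0.13,0]]]'

```text
time: 22.9
ee_pos: [507.5, -16.4, 177.7]
eef_rot: [0.713, 0.702, -0.0, 0.0]
ft_force: [-0.2, 0.7, -1.0]
width: 43.4
grasp_force: 0.0
```

```bash
python3 - <<'E'
from h import *
go(640,87,47,89.4)
c=vision.calibration('wrist');im=vision.camera('wrist');print(c)
save('w7c.png',cv2.resize(im[0:200,100:420],None,fx=2.4,fy=2.4,interpolation=2))
E
```

```text
d [0.1057, 0.1308, 0.1306] yaw -0.3 | now [507.5 -16.4 177.7] ang 89.1 t 22.9 w 43.4 F [-0.2  0.7 -1. ]
{'fx': 297.3186396354542, 'fy': 297.3186396354542, 'cx': 256.74060086225103, 'cy': 191.83243976775987, 'position': array([507.66676293,  55.18247964, 332.92088196]), 'rotation': array([ 0.9911482 , -0.00862052, -0.00104256,  0.13247579])}
```

View pics/w7c.png

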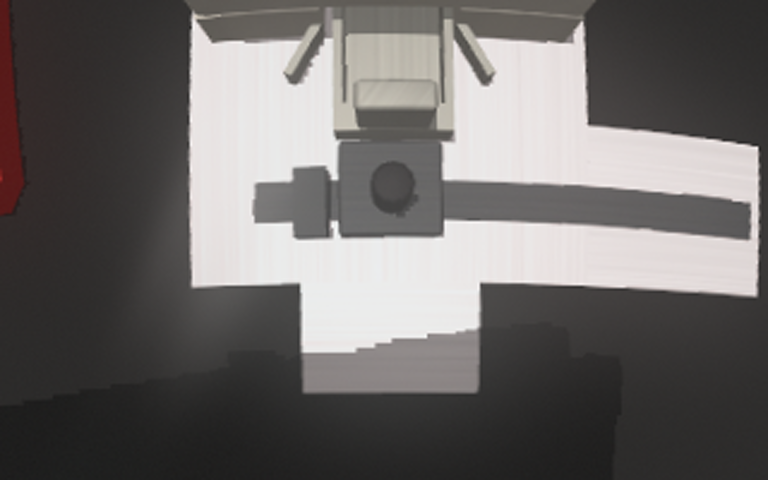

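```bash
python3 - <<'E'
from h import *
c=vision.calibration('wrist');f=lambda u,v,z:np.round(atz(c,(u+.5)/2.4-.5+100,(v+.5)/2.4-.5,z,True)[:2],1).tolist()
for n,u,v,z in [('tailtop',392,131,36),('tailtopL',334,131,36),('tailtopR',453,131,36),('gatetop',390,142,30),('gatenear',390,236,30),('plateF',250,286,12),('tongueF',390,392,12),('endR',329,180,30),('gateL',340,180,30),('gateR',442,180,30),('wingB',588,125,12)]:print(n,f(u,v,z))
E
```

```text
tailtop [514.6, 116.7]
tailtopL [490.8, 117.2]
tailtopR [539.7, 116.9]
gatetop [513.8, 113.1]
gatenear [513.2, 72.6]
plateF [450.4, 52.8]
tongueF [512.7, 2.8]
endR [488.1, 97.1]
gateL [492.7, 97.0]
gateR [535.3, 96.6]
wingB [604.8, 127.6]
```

```bash
python3 -c "
from h import *
print(job.finish_job())"
```

```text
the job is handed in; nothing more can be done
None
```

The long tray is in the tunnel against the stop, released, with the gate fully across behind it. I handed the job in at about 23 s of robot time, and no verdict came back. The last measurements show about 4 mm between tail and gate, as expected with the tray home, and the gate centred in the lane.

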